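# Switch the pull-to-unlock valve knob on a filtration manifold

## Task

Switch the valve on the steel filter manifold to its other position: pull its black knob straight up as far as it comes to unlock it, turn it clockwise (seen from above) until you feel it come up against the far stop, then push it straight back down until it is fully home and let go. The stop's place is not known exactly, so feel for it: never force the knob's steel lug against the gate it runs in, and leave the other things on the bench where they are.

Things in the scene. Friction and masses are not known exactly. Their poses are not given: they have to be found in the camera images.
- manifold: Steel manifold block, 130 x 100 mm, fixed to the bench on a 170 x 120 x 6 mm foot, a pipe stub on each y side (reaching 72 mm from the middle), and on top a round deck 84 mm across, 70 mm above the bench. Origin: centre of the underside, on the knob's upright axis; z up.
- deck (a point): Deck centre, on the knob's axis. Round the knob stands the steel gate, 26 to 36 mm from the axis. Clockwise seen from above: a stop post 22 mm high, the 10 mm wide slot where the lug sits at first, a rail 10 mm high, a second 10 mm slot and, forming its far side, the far stop post, 22 mm high. The far slot and stop sit differently from unit to unit.
- knob_grip (a point): Grip point on the knob's axis, 48 mm above the deck while the knob is in, 16 mm under its top. The black upright bar grip is 14 mm thick, 44 mm long, 40 mm high (24 to 64 mm above the deck when in), over a 26 mm neck and a 44 mm disc. x axis: along the bar towards the lug, turning with the knob; z up.
- lug: Steel lug on the knob's edge, in line with the bar: 7 mm wide, 8 mm high, reaching 36 mm from the axis, underside 1 mm above the deck when in. Origin on the axis, at deck level when in; x axis out along the lug. Fully out, its underside is 13 mm above the deck: 3 mm over the rail, yet it still meets the stop posts. Over the rail it cannot go down.
- stem (a joint): How far the knob is pulled up, in m: 0 fully in (locked), 0.012 fully out. It rubs with about 6 N either way and stays where it is left.
- knob (a joint): Knob angle in rad, growing clockwise seen from above; about 0 in the starting slot. It turns with about 0.06 N m of friction. The far slot's middle is somewhere between 0.85 and 1.40 rad; against the far stop the knob stands 0.05 rad beyond that middle, with the lug inside the slot.
- sample_bottle: Bystander: white jar, 38 mm across, 75 mm high, beside the manifold; origin under its centre.
- clamp_ring: Bystander: steel ring, 52 mm across, 14 mm high, beside the manifold; origin under its centre.
- wrench: Bystander: wrench, 150 mm long, lying between robot and manifold; origin in its middle.
- beaker: Bystander: glass beaker, 90 mm across, 120 mm high; origin under its centre.
- buffer_bottle: Bystander: glass bottle, 84 mm across, 170 mm high; origin under its centre.
- parts_tray: Bystander: grey tray, 180 x 130 x 30 mm; origin under its centre.
- flange_cap: Bystander: steel flange cap, 50 mm across, 22 mm high; origin under its centre.
Mind the look-alikes: they are no part of the job. Of the things like the manifold, leave any that is pink; of the rest the smaller one is meant.

How it is judged:
By the outcome, as a careful person would: the job done as asked, in the order asked, and still so for the second after the job is handed in, with the robot touching nothing.
It also fails if it takes over 64 s, if anything falls off the work surface, if the arm or the gripper's body presses on something with over 40 N, if the wrist force passes 120 N, or if a joint passes its speed limit or range.

## Robot

A 7-joint arm with a two-finger parallel gripper is mounted at the origin on the work surface. World frame = base frame: x ahead of the robot, y to its left, z up, the work surface at z = 0. Lengths are in m, angles in degrees, forces in N, time in s.
With the tool pointing down it reaches from about 0.425 to 0.875 m from the base axis. Payload 4.7 kg.
Tool frame: the origin (TCP) lies at the very end of the fingers, on their centre line; the grasp point (between the pads) lies behind it (env.pinch_z is the z of the grasp point in the tool frame, in m); z points along the fingers, y is the direction in which the jaws open and shut (so a half turn about z gives the same grasp; the last joint's range is limited). The gripper opens to 87 mm and grips with 3 to 60 N. Pads are 19 mm wide; open, the fingers measure 117 mm over their backs; the gripper's body (75 mm by 190 mm) begins 51 mm behind the grasp point.
Start: joints at [72.313, 18.392, -4.016, 83.108, 1.295, 78.541, -3.26], TCP at [0.206, -0.616, 0.223] pointing down, gripper open.
Joint ranges: [-163.93, 163.93], [-17.29, 119.83], [-79.2, 71.16], [3.27, 140.29], [-89.18, 269.18], [5.43, 117.66], [-154.24, 154.24]. Speed limits (degrees/s): [147.25, 147.25, 180, 180, 180, 180, 180].

## Interface

Orientations are given as [roll, pitch, yaw] about the fixed x, y, z axes, in that order (R = Rz(yaw) Ry(pitch) Rx(roll)).
In Python, from cell import readout, read_camera, env gives the robot as it stands. The module is installed in compiled form; this text tells all that it offers.
- The arm moves only by the tool servo_tool, never from a script. Its argument "plan" is a list that holds one entry, the list of rows, each a list of 5 numbers: the finger opening in m, from 0 to 0.087, then the shift along the tool's x, y, z in m, then the turn about the tool's z in rad. In form: [[[jaw, x, y, z, yaw], ...]]. A call has 1 to 12 rows; each row is the pose to reach, as a shift and turn from the pose measured when the call began, along the tool's axes at that moment; what a row does not reach only later rows make up. A row lasts 1/12 s, in which the tool goes at most 41.7 mm and 7.16 degrees, less where a joint would pass 70% of its speed; a pose out of reach is approached as far as the arm can. A call with a gripper value outside its range is refused whole. The fingers move at their own pace and stop on an object; "force" is the grip in N (left out, the last holds). Time passes only in rows, so rows that repeat a pose let the fingers close. It gives the time, the measured TCP pose, the force and the opening at its end, in the units of the state.
- readout.get_obs(): the state, without advancing time (a new reading comes with each control period).
- read_camera(name): name is "scene" or "side" or "wrist"; returns a dict with "image" (400x640x3 uint8, red, green, blue), "range_z" (400x640 float32, m along the optical axis (not along the pixel's ray), 0 where there is no reading), "mtx" (3x3 intrinsics, pixels), "D" ([k1, k2, p1, p2, k3] as OpenCV has them; the pictures are not rectified), "camera_from_world" (4x4, takes a point from world to camera coordinates). Camera axes: x right, y up, looking along -z (the intrinsics and any distortion apply to the point x, -y, -z); pixel columns grow to the right and rows downward; lengths in m; the calibration is good to about 2 mm. A picture is of the moment at which its call begins.
- env.sign_off(): hands the job in, once; it reports no verdict.
The state is a dict: "time_s": time; "qpos": joint angles; "joint_velocities": joint speeds; "effort": joint torques, N m; "tool_pos": TCP position; "tool_rot": TCP orientation; "force": force on the tool from outside, world axes, zero at the start; "wrist_torque": the same for the moment, N m; "grip_width": finger opening in m.
Only numpy, scipy, OpenCV 4.12 (cv2) and the standard library are available. Lean on these libraries where they do the work, as an engineer would, in place of code of your own. Each camera call takes 0.05 s, during which the arm holds its last target. There are 200 camera calls.

## Working session

There is one attempt and no reset: what is moved stays moved. The work goes in short steps, Python scripts to look and compute and a tool call to move; the robot and the scene stay as the last step left them, time stands still between calls to the robot, and variables do not carry over. Pictures are saved under pics/ and viewed, about 8 in all and at most 12, crops included, and the job is handed in when it is done.

Besides the shell and the picture viewer there is one more tool, called after ">>>" as name([rows], argument=value, ...), one row to a line, values as JSON. servo_tool: Moves the arm, as the interface text tells. Its arguments: {"type":"object","properties":{"plan":{"type":"array"},"force":{"type":"number"}},"required":["plan"]}

```bash
mkdir -p pics
cat > h.py <<'E'
import numpy as np, cv2
from cell import readout, read_camera, env
def pts(c):
    h,w=c["range_z"].shape
    u,v=np.meshgrid(np.arange(w),np.arange(h))
    n=cv2.undistortPoints(np.stack([u,v],-1).reshape(-1,1,2).astype(float),c["mtx"],c["D"]).reshape(h,w,2)
    z=c["range_z"].astype(float)
    P=np.stack([n[...,0]*z,-n[...,1]*z,-z],-1)
    T=np.linalg.inv(c["camera_from_world"])
    W=P@T[:3,:3].T+T[:3,3]; W[z==0]=np.nan
    return W
def save(c,n): cv2.imwrite("pics/"+n+".png",c["image"][...,::-1])
E
python3 - <<'E'
from h import *
import pickle
o=readout.get_obs(); print(o, env.pinch_z)
for n in("scene","side"):
    c=read_camera(n); save(c,n); pickle.dump({k:c[k] for k in c},open(n+".pkl","wb"))
    T=np.linalg.inv(c["camera_from_world"]); print(n,T[:3,3].round(3))
E
```

```text
{'time_s': 0.0, 'qpos': array([72.31222148, 18.43890735, -4.0161986 , 83.17390082,  1.29526167,
       78.54060887, -3.26111075]), 'joint_velocities': array([-0.05743378,  0.05482951,  0.03002446, -0.06007343,  0.00816902,
        0.10616838, -0.00689152]), 'effort': array([-6.39753507e-04, -4.91274047e+01, -4.04133741e-01, -3.12528992e+01,
       -6.39001513e-02,  4.35206573e-02,  1.69535642e-04]), 'tool_pos': array([ 0.20598537, -0.61592333,  0.2214721 ]), 'tool_rot': array([-1.79891842e+02,  5.74996637e-03,  1.84970859e+01]), 'force': array([ 0.02658155, -0.24585239, -0.76692076]), 'wrist_torque': array([-0.0078681 ,  0.05158   ,  0.05942038]), 'grip_width': 0.08695942127480805} -0.0187
scene [ 1.42  -0.23   0.696]
side [-0.308  0.827  1.067]
```

View pics/scene.png

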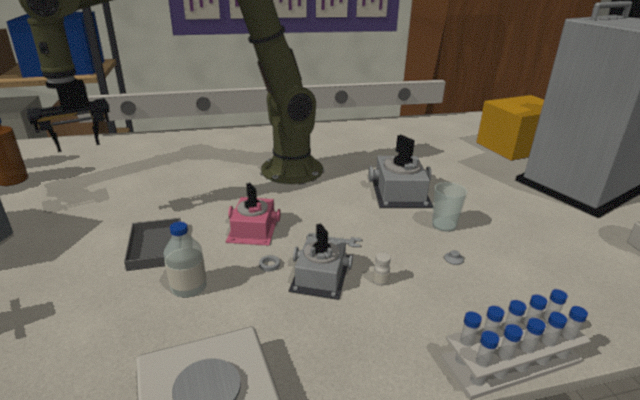

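View pics/side.png

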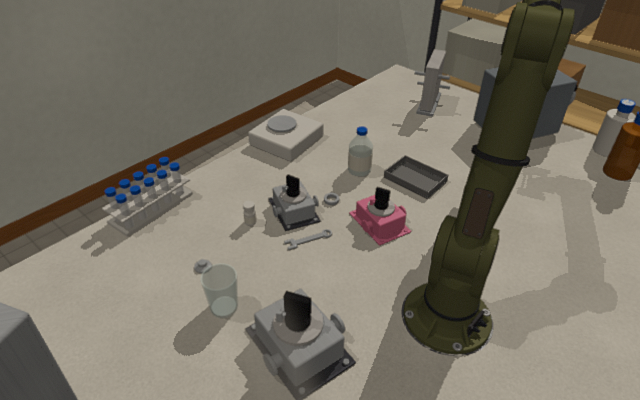

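The scene view shows the target, the small grey manifold, at about (320,262) with its knob at (321,238). The larger grey one is at (403,180) and the pink one at (252,220). In the side view the target is at (293,203) with its knob at (293,187).

Run:
```python
from h import *
import pickle
for n,(u0,u1,v0,v1) in {"scene":(285,360,215,300),"side":(262,325,168,232)}.items():
    c=pickle.load(open(n+".pkl","rb")); W=pts(c)[v0:v1,u0:u1]; im=c["image"][v0:v1,u0:u1].astype(int)
    z=W[...,2]
    k=(im.max(-1)<50)&(z>0.1)
    p=W[k]; print(n,"knob n",k.sum(),np.median(p,0).round(4),p.min(0).round(3),p.max(0).round(3))
    top=p[p[:,2]>p[:,2].max()-.03]
    print(" top z",np.percentile(p[:,2],98))
    (cx,cy),s,a=cv2.minAreaRect((top[:,:2]*1000).astype(np.float32)); print(cx,cy,s,a)
    d=(z>0.062)&(z<0.076)&(im.max(-1)>50); q=W[d]
    (cx,cy),r=cv2.minEnclosingCircle((q[:,:2]*1000).astype(np.float32)); print(" deck",d.sum(),cx,cy,r, np.median(q[:,2]))
    cv2.imwrite(f"pics/{n}_c.png",cv2.resize(c["image"][v0:v1,u0:u1,::-1],None,fx=7,fy=7,interpolation=cv2.INTER_CUBIC))
```

```text
scene knob n 169 [ 0.6036 -0.0298  0.1217] [ 0.575 -0.036  0.1  ] [ 0.614 -0.018  0.135]
 top z 0.13368476475476943
594.6554565429688 -27.528287887573242 (39.85114669799805, 12.918540954589844) 12.22142219543457
 deck 423 593.03076171875 -27.71706771850586 73.24461364746094 0.06812187476378129
side knob n 126 [ 0.5842 -0.0228  0.1198] [ 0.564 -0.033  0.1  ] [ 0.608 -0.014  0.139]
 top z 0.1378840344509184
586.511962890625 -23.967641830444336 (44.282310485839844, 13.544478416442871) 7.578188896179199
 deck 470 588.4885864257812 -25.010501861572266 77.16064453125 0.06597262027621842
```

View pics/scene_c.png

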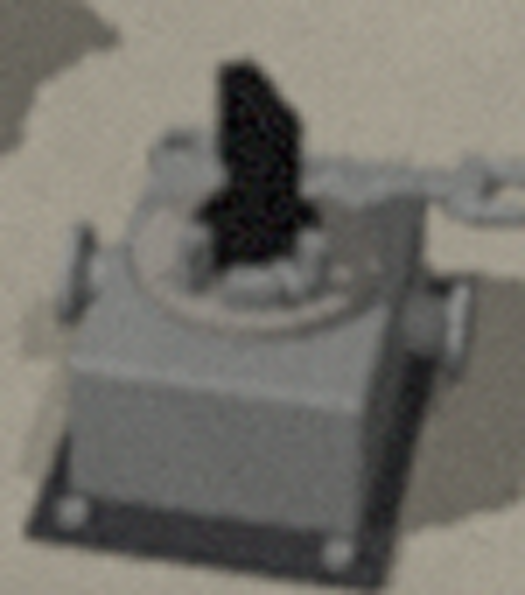

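>>> servo_tool([
  [[0.087,0.01,-0.01,-0.03,-0.1],[0.087,0.03,-0.025,-0.06,-0.2],[0.087,0.06,-0.05,-0.08,-0.3],[0.087,0.09,-0.07,-0.09,-0.4],[0.087,0.12,-0.095,-0.09,-0.5],[0.087,0.15,-0.12,-0.09,-0.6],[0.087,0.18,-0.143,-0.09,-0.7],[0.087,0.21,-0.167,-0.09,-0.8],[0.087,0.24,-0.19,-0.09,-0.9],[0.087,0.27,-0.214,-0.09,-1.0],[0.087,0.29,-0.23,-0.09,-1.1],[0.087,0.3,-0.238,-0.09,-1.15]],
])

```text
time_s: 1.1
tool_pos: [0.4174, -0.2906, 0.3119]
tool_rot: [-180.0, -0.2, 85.0]
force: [0.4, -0.4, 0.1]
grip_width: 0.0872
```

Run:
```python
from h import *
o=readout.get_obs(); print(o["qpos"].round(1),o["tool_pos"].round(4),o["tool_rot"].round(2))
y=np.radians(o["tool_rot"][2]); d=np.array([.59-.03,-.026])-o["tool_pos"][:2]
print("x,y",d@[np.cos(y),np.sin(y)],d@[np.sin(y),-np.cos(y)],"turn to 190:",np.radians(((o["tool_rot"][2]-190+180)%360)-180))
T=np.linalg.inv(read_camera("wrist")["camera_from_world"]);R=cv2.Rodrigues(np.array([0,0,0.]))[0]
print("cam pos, look",T[:3,3],-T[:3,2])
```

```text
[ 55.9   0.4 -23.9  93.7   0.   86.   27. ] [ 0.4174 -0.2906  0.3119] [-1.7998e+02 -1.5000e-01  8.5020e+01]
x,y 0.2760078417747992 0.11906545269981465 turn to 190: -1.8323285272671883
cam pos, look [ 0.42485361 -0.21371477  0.47348072] [-0.02344045 -0.27942844 -0.95988035]
```

>>> servo_tool([
  [[0.087,0.02,0.01,0,-0.12],[0.087,0.05,0.025,0,-0.24],[0.087,0.08,0.04,0,-0.36],[0.087,0.11,0.06,0,-0.48],[0.087,0.14,0.075,0,-0.6],[0.087,0.17,0.09,0,-0.72],[0.087,0.2,0.105,0,-0.84],[0.087,0.22,0.12,0,-0.96],[0.087,0.24,0.13,0,-1.08],[0.087,0.26,0.14,0,-1.2],[0.087,0.275,0.147,0,-1.32],[0.087,0.279,0.149,0,-1.44]],
])

```text
time_s: 2.15
tool_pos: [0.591, -0.0217, 0.3122]
tool_rot: [179.7, -0.1, 168.1]
force: [-0.5, -0.6, -0.2]
grip_width: 0.0868
```

>>> servo_tool([
  [[0.087,0,0,0,-0.12],[0.087,0,0,0,-0.24],[0.087,0,0,0,-0.34],[0.087,0,0,0,-0.34],[0.087,0,0,0,-0.34]],
])

```text
time_s: 2.57
tool_pos: [0.5908, -0.0229, 0.3117]
tool_rot: [179.7, -0.0, -172.7]
force: [-0.7, -1.1, -0.1]
grip_width: 0.0871
```

```bash
cat > m.py <<'E'
from h import *
import sys
o=readout.get_obs(); print(o["qpos"].round(1),o["tool_pos"].round(4),o["tool_rot"].round(2))
c=read_camera("wrist"); save(c,sys.argv[1]); W=pts(c); im=c["image"].astype(int)
x,y,z=W[...,0],W[...,1],W[...,2]
near=(abs(x-.59)<.07)&(abs(y+.026)<.07)
k=near&(im.max(-1)<60)&(z>.12)&(z<.155)
p=W[k]; print(k.sum(), np.median(p[:,2]))
t=p[abs(p[:,2]-np.percentile(p[:,2],90))<.006]
print("top rect",cv2.minAreaRect((t[:,:2]*1000).astype(np.float32)),t.mean(0).round(4))
for lo,hi in((.066,.0735),(.076,.084),(.087,.097)):
    q=W[near&(z>lo)&(z<hi)]
    print(lo,len(q),cv2.minEnclosingCircle((q[:,:2]*1000).astype(np.float32)))
E
python3 m.py w1
```

```text
[ 37.9  14.3 -46.2  82.3  10.   87.7  89.5] [ 0.5908 -0.0229  0.3117] [ 1.7970e+02 -2.0000e-02 -1.7271e+02]
72 0.13202032188835805
top rect ((579.7105712890625, -29.354429244995117), (24.95054054260254, 13.667440414428711), 10.971728324890137) [ 0.5737 -0.0272  0.1321]
0.066 2257 ((589.0804443359375, -27.70680809020996), 41.8990592956543)
0.076 608 ((595.9732055664062, -31.226566314697266), 29.459951400756836)
0.087 221 ((597.6295776367188, -29.93984031677246), 30.471464157104492)
```

View pics/w1.png

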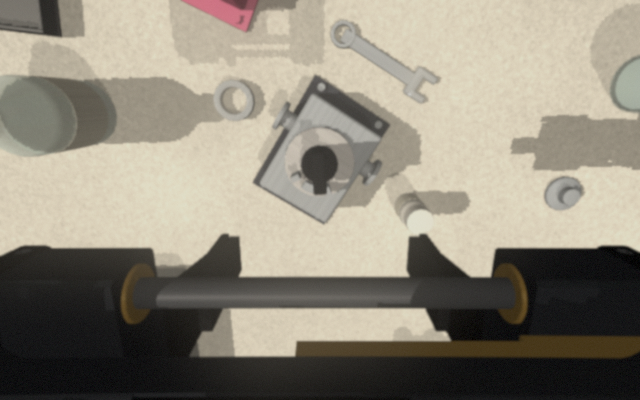

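The wrist view shows the knob at about (319,165) with its bar pointing down the image, which is roughly world +x. The jar is at (415,215), the ring at (235,98), the wrench at (385,60) and the tall bottle at (35,118).

```bash
cat > n.py <<'E'
from h import *
import sys
c=read_camera("wrist"); W=pts(c); im=c["image"]; z=W[...,2]
g=im.astype(int).max(-1)
near=(abs(W[...,0]-.589)<.05)&(abs(W[...,1]+.0277)<.05)
k=near&(g<70)&(z>.1)&(z<.16)
p=W[k]; print(k.sum(),np.percentile(p[:,2],[5,25,50,75,95]).round(3))
t=p[p[:,2]>.122]; print("rect",cv2.minAreaRect((t[:,:2]*1000).astype(np.float32)),t.min(0),t.max(0))
T=np.linalg.inv(c["camera_from_world"])
def plane(u,v,h):
    n=cv2.undistortPoints(np.array([[[u,v]]],float),c["mtx"],c["D"])[0,0]
    d=T[:3,:3]@[n[0],-n[1],-1]; return (T[:3,3]+d*(h-T[2,3])/d[2]).round(4)
for nm,u,v,h in(("buf",35,118,.15),("jar",418,218,.075)): print(nm,plane(u,v,h))
for lo in(.076,.086):
    q=W[near&(z>lo)&(z<lo+.009)&(g>70)]; d=q[:,:2]-[.589,-.0277]; r=np.hypot(*d.T); m=(r>.022)&(r<.038)
    print(lo,np.histogram(np.degrees(np.arctan2(d[m,1],d[m,0])),bins=range(-180,181,15)))
cv2.imwrite("pics/"+sys.argv[1],cv2.resize(im[110:235,250:400,::-1],None,fx=5,fy=4.8,interpolation=cv2.INTER_CUBIC))
E
python3 n.py w1c.png
```

```text
571 [0.118 0.132 0.133 0.133 0.134]
rect ((587.9361572265625, -27.89603614807129), (41.857276916503906, 13.963077545166016), 10.872701644897461) [ 0.56659368 -0.0376882   0.12308884] [ 0.60878904 -0.01917041  0.13514717]
buf [ 0.5671 -0.2906  0.15  ]
jar [0.6421 0.1032 0.075 ]
0.076 (array([ 0,  0,  0,  0,  0,  0,  0, 12,  7,  6, 59, 32,  0,  3,  4,  0,  0,
        0,  0,  0,  0,  0,  0,  0]), array([-180, -165, -150, -135, -120, -105,  -90,  -75,  -60,  -45,  -30,
        -15,    0,   15,   30,   45,   60,   75,   90,  105,  120,  135,
        150,  165,  180]))
0.086 (array([ 0,  0,  0,  0,  0,  0,  0, 14, 47,  0,  0,  0,  0, 29,  6,  0,  0,
        0,  0,  0,  0,  0,  0,  0]), array([-180, -165, -150, -135, -120, -105,  -90,  -75,  -60,  -45,  -30,
        -15,    0,   15,   30,   45,   60,   75,   90,  105,  120,  135,
        150,  165,  180]))
```

View pics/w1c.png

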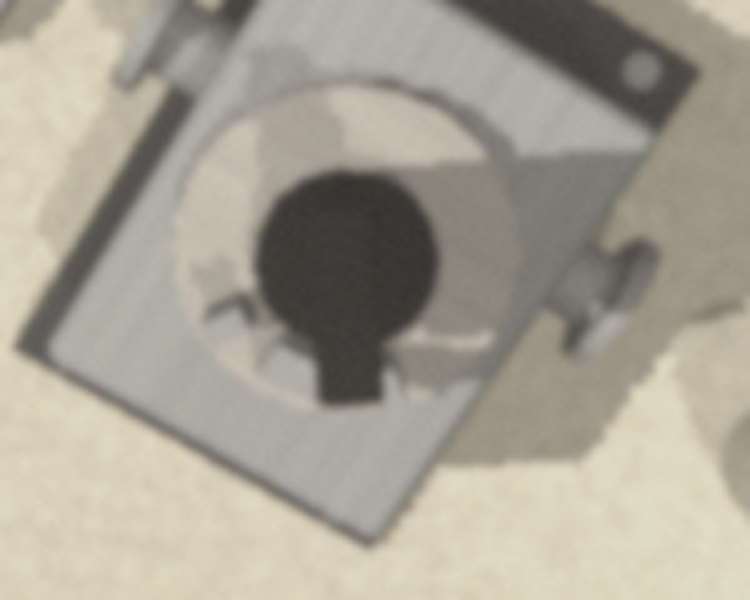

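>>> servo_tool([
  [[0.087,0.003,-0.0045,0.02,-0.06],[0.087,0.003,-0.0045,0.05,-0.06],[0.087,0.003,-0.0045,0.08,-0.06],[0.087,0.003,-0.0045,0.105,-0.06],[0.087,0.003,-0.0045,0.125,-0.06],[0.087,0.003,-0.0045,0.14,-0.06],[0.087,0.003,-0.0045,0.14,-0.06],[0.087,0.003,-0.0045,0.14,-0.06]],
])

```text
time_s: 3.33
tool_pos: [0.5879, -0.0268, 0.1715]
tool_rot: [179.7, -0.1, -169.3]
force: [0.1, -0.9, -0.4]
grip_width: 0.087
```

```bash
python3 n.py w2.png
cat > s.py <<'E'
from h import *
o=readout.get_obs()
for k in("time_s","qpos","tool_pos","tool_rot","force","wrist_torque","grip_width"): print(k,np.round(o[k],4))
y=np.radians(o["tool_rot"][2]); d=np.array([.5885,-.0278])-o["tool_pos"][:2]
print("to axis: x,y",d@[np.cos(y),np.sin(y)],d@[np.sin(y),-np.cos(y)])
E
python3 s.py
```

```text
1573 [0.11  0.132 0.133 0.133 0.134]
rect ((588.1610107421875, -27.88805389404297), (42.58259582519531, 13.941305160522461), 10.675137519836426) [ 0.56649511 -0.03825175  0.1220013 ] [ 0.60954305 -0.01835322  0.13512066]
buf [ 0.5507 -0.1858  0.15  ]
jar [0.5895 0.051  0.075 ]
0.076 (array([  1,   0,   0,   0,   0,   0,   0,  39,  18,  19, 128,  84,   0,
         0,  13,   0,   0,   0,   0,   0,   0,   0,   0,   0]), array([-180, -165, -150, -135, -120, -105,  -90,  -75,  -60,  -45,  -30,
        -15,    0,   15,   30,   45,   60,   75,   90,  105,  120,  135,
        150,  165,  180]))
0.086 (array([  0,   0,   0,   0,   0,   0,   0,  46, 101,   0,   0,   0,   0,
        28,  20,   0,   0,   0,   0,   0,   0,   0,   0,   0]), array([-180, -165, -150, -135, -120, -105,  -90,  -75,  -60,  -45,  -30,
        -15,    0,   15,   30,   45,   60,   75,   90,  105,  120,  135,
        150,  165,  180]))
time_s 3.3833
qpos [ 38.1494  18.051  -45.4502  94.6353  13.0524  72.8793  90.9797]
tool_pos [ 0.5888 -0.0267  0.1727]
tool_rot [ 1.797111e+02  5.760000e-02 -1.692684e+02]
force [0.5129 0.3206 0.4259]
wrist_torque [ 0.1046 -0.1455  0.0307]
grip_width 0.0873
to axis: x,y 0.00046079922609062405 -0.0010322940252785904
```

>>> servo_tool([
  [[0.087,0,-0.001,0.025,0],[0.087,0,-0.001,0.05,0],[0.087,0,-0.001,0.066,0],[0.087,0,-0.001,0.072,0],[0.06,0,-0.001,0.072,0],[0.04,0,-0.001,0.072,0],[0.025,0,-0.001,0.072,0],[0.02,0,-0.001,0.072,0],[0.02,0,-0.001,0.072,0]],
], force=30)

```text
time_s: 4.13
tool_pos: [0.5898, -0.0274, 0.1019]
tool_rot: [179.8, 0.2, -169.3]
force: [-1.0, 0.1, 0.5]
grip_width: 0.0614
```

>>> servo_tool([
  [[0.01,0,0,0,0],[0.01,0,0,0,0],[0.01,0,0,0,0],[0.01,0,0,0,0],[0.01,0,0,0,0]],
], force=40)

```text
time_s: 4.55
tool_pos: [0.5897, -0.0274, 0.1019]
tool_rot: [179.8, 0.2, -169.3]
force: [-0.2, -0.2, 1.2]
grip_width: 0.028
```

```bash
python3 s.py
```

```text
time_s 4.55
qpos [ 36.7582  21.8936 -44.0923  99.0061  16.2614  65.6409  88.7028]
tool_pos [ 0.5897 -0.0274  0.1019]
tool_rot [ 1.797557e+02  1.635000e-01 -1.692792e+02]
force [-0.1525 -0.2003  1.2197]
wrist_torque [ 0.1169 -0.1491 -0.0055]
grip_width 0.028
to axis: x,y 0.0013070714676690976 -0.00020904565881487818
```

>>> servo_tool([
  [[0.02,0.001,0,0,0],[0.015,0.001,0,0,0],[0.01,0.001,0,0,0],[0.01,0.001,0,0,0],[0.01,0.001,0,0,0],[0.01,0.001,0,0,0],[0.01,0.001,0,0,0]],
], force=40)

```text
time_s: 5.13
tool_pos: [0.5887, -0.0275, 0.1018]
tool_rot: [179.8, 0.2, -169.3]
force: [0.1, -0.4, -0.0]
grip_width: 0.0138
```

```bash
python3 s.py
```

```text
time_s 5.1333
qpos [ 36.8478  21.7762 -44.1253  99.1486  16.1875  65.6036  88.7628]
tool_pos [ 0.5887 -0.0275  0.1018]
tool_rot [ 1.797527e+02  1.508000e-01 -1.692718e+02]
force [ 0.0695 -0.4043 -0.0088]
wrist_torque [ 0.122  -0.0769 -0.0092]
grip_width 0.0138
to axis: x,y 0.00022619056343500392 -0.0002968478419609772
```

Gripped, with no side force. Pulling up in small steps.

>>> servo_tool([
  [[0.01,0,0,-0.002,0],[0.01,0,0,-0.004,0],[0.01,0,0,-0.006,0],[0.01,0,0,-0.008,0],[0.01,0,0,-0.0095,0],[0.01,0,0,-0.0105,0],[0.01,0,0,-0.011,0],[0.01,0,0,-0.0115,0],[0.01,0,0,-0.0115,0]],
], force=50)

```text
time_s: 5.88
tool_pos: [0.5886, -0.0275, 0.1134]
tool_rot: [179.8, 0.1, -169.3]
force: [3.3, 0.6, -8.0]
grip_width: 0.0135
```

>>> servo_tool([
  [[0.01,0,0,-0.0005,0],[0.01,0,0,-0.001,0],[0.01,0,0,-0.0015,0],[0.01,0,0,-0.0015,0]],
])

```text
time_s: 6.22
tool_pos: [0.5885, -0.0275, 0.114]
tool_rot: [179.7, 0.1, -169.3]
force: [5.8, 0.6, -14.3]
grip_width: 0.0138
```

```bash
python3 s.py
```

```text
time_s 6.2167
qpos [ 37.167   21.0382 -44.4116  98.4846  15.5431  66.8198  89.2402]
tool_pos [ 0.5885 -0.0275  0.114 ]
tool_rot [ 1.797224e+02  1.383000e-01 -1.692691e+02]
force [  5.751    0.5839 -14.2568]
wrist_torque [ 0.1841 -1.4561 -0.0164]
grip_width 0.0138
to axis: x,y 1.566274881564142e-05 -0.0002974217565118115
```

>>> servo_tool([
  [[0.01,0,0,0,0.03],[0.01,0,0,0,0.07],[0.01,0,0,0,0.11],[0.01,0,0,0,0.15],[0.01,0,0,0,0.19],[0.01,0,0,0,0.23],[0.01,0,0,0,0.27],[0.01,0,0,0,0.3],[0.01,0,0,0,0.3]],
])

```text
time_s: 6.97
tool_pos: [0.5885, -0.0275, 0.114]
tool_rot: [179.7, 0.1, 173.5]
force: [3.1, 0.9, -10.4]
grip_width: 0.0136
```

```bash
python3 s.py
```

```text
time_s 6.9667
qpos [ 34.8891  20.2583 -41.4655  98.5564  14.1619  66.5135  73.0224]
tool_pos [ 0.5885 -0.0275  0.114 ]
tool_rot [1.796948e+02 6.160000e-02 1.735061e+02]
force [  3.1476   0.8762 -10.3873]
wrist_torque [ 0.1034 -1.0375 -0.0356]
grip_width 0.0136
to axis: x,y 3.4691630439240274e-06 -0.0003269271280068795
```

>>> servo_tool([
  [[0.01,0,0,0,0.04],[0.01,0,0,0,0.08],[0.01,0,0,0,0.12],[0.01,0,0,0,0.16],[0.01,0,0,0,0.2],[0.01,0,0,0,0.24],[0.01,0,0,0,0.28],[0.01,0,0,0,0.32],[0.01,0,0,0,0.36],[0.01,0,0,0,0.4],[0.01,0,0,0,0.4]],
])

```text
time_s: 7.88
tool_pos: [0.5886, -0.0275, 0.114]
tool_rot: [179.7, -0.1, 150.6]
force: [3.5, 0.4, -9.3]
grip_width: 0.0137
```

```bash
python3 s.py
python3 - <<'E'
from h import *
c=read_camera("wrist"); save(c,"w3")
E
```

```text
time_s 7.8833
qpos [ 31.9264  19.3809 -37.71    98.6522  12.5087  66.1894  51.3123]
tool_pos [ 0.5886 -0.0275  0.114 ]
tool_rot [ 1.797004e+02 -5.900000e-02  1.505855e+02]
force [ 3.5067  0.4268 -9.3342]
wrist_torque [ 0.0338 -1.0154 -0.0525]
grip_width 0.0137
to axis: x,y -0.00011072154202427773 -0.0003150950992122101
```

View pics/w3.png

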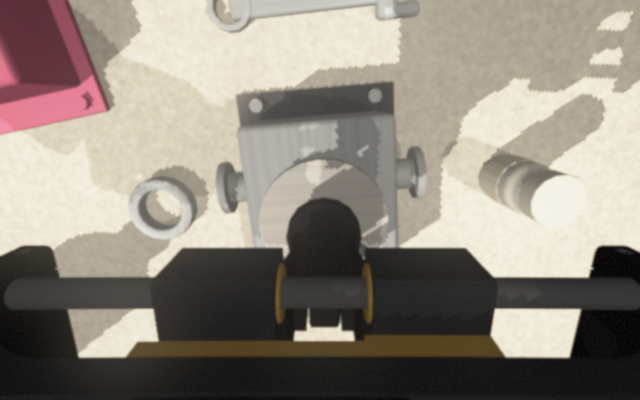

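The knob is turning with the gripper: the disc is centred between the fingers at (322,235) and the bystanders haven't moved. Next I feel for the stop in small steps.

>>> servo_tool([
  [[0.01,0,0,0,0.015],[0.01,0,0,0,0.03],[0.01,0,0,0,0.045],[0.01,0,0,0,0.06],[0.01,0,0,0,0.07],[0.01,0,0,0,0.07]],
])

```text
time_s: 8.43
tool_pos: [0.5886, -0.0274, 0.114]
tool_rot: [179.7, -0.1, 146.6]
force: [3.9, 0.0, -9.2]
grip_width: 0.0135
```

```bash
python3 s.py|egrep "rot|force|torq|width"
```

```text
tool_rot [ 1.797001e+02 -7.870000e-02  1.466310e+02]
force [ 3.9035  0.0436 -9.2333]
wrist_torque [ 0.0263 -0.9906  0.0455]
grip_width 0.0135
```

>>> servo_tool([
  [[0.01,0,0,0,0.01],[0.01,0,0,0,0.02],[0.01,0,0,0,0.03],[0.01,0,0,0,0.04],[0.01,0,0,0,0.04]],
])

```text
time_s: 8.85
tool_pos: [0.5886, -0.0275, 0.114]
tool_rot: [179.7, -0.1, 144.3]
force: [4.2, 0.6, -9.3]
grip_width: 0.0135
```

```bash
python3 s.py|egrep "rot|force|torq|width"
```

```text
tool_rot [ 1.797056e+02 -8.690000e-02  1.442943e+02]
force [ 4.2285  0.6237 -9.3173]
wrist_torque [ 0.0303 -0.9874  0.0181]
grip_width 0.0135
```

>>> servo_tool([
  [[0.01,0,0,0,0.01],[0.01,0,0,0,0.02],[0.01,0,0,0,0.03],[0.01,0,0,0,0.04],[0.01,0,0,0,0.04]],
])

```text
time_s: 9.27
tool_pos: [0.5886, -0.0274, 0.1139]
tool_rot: [179.7, -0.1, 142.0]
force: [3.8, 0.4, -8.9]
grip_width: 0.0135
```

```bash
python3 s.py|egrep "rot|force|torq|width"
```

```text
tool_rot [ 1.797120e+02 -1.035000e-01  1.419667e+02]
force [ 3.8183  0.3976 -8.9066]
wrist_torque [ 0.0059 -1.0122 -0.0677]
grip_width 0.0135
```

>>> servo_tool([
  [[0.01,0,0,0,0.01],[0.01,0,0,0,0.02],[0.01,0,0,0,0.03],[0.01,0,0,0,0.03]],
])

```text
time_s: 9.6
tool_pos: [0.5886, -0.0275, 0.114]
tool_rot: [179.7, -0.1, 140.2]
force: [3.3, 0.1, -9.7]
grip_width: 0.0138
```

```bash
python3 s.py|egrep "rot|force|torq|width"
```

```text
tool_rot [ 1.797136e+02 -1.103000e-01  1.402037e+02]
force [ 3.3449  0.0722 -9.7071]
wrist_torque [-0.0141 -0.9849  0.0103]
grip_width 0.0138
```

>>> servo_tool([
  [[0.01,0,0,0,0.01],[0.01,0,0,0,0.02],[0.01,0,0,0,0.03],[0.01,0,0,0,0.03]],
])

```text
time_s: 9.93
tool_pos: [0.5886, -0.0275, 0.1139]
tool_rot: [179.7, -0.1, 138.4]
force: [4.0, 0.9, -9.4]
grip_width: 0.0134
```

```bash
python3 s.py|egrep "rot|force|torq|width"
```

```text
tool_rot [ 1.797186e+02 -1.177000e-01  1.384474e+02]
force [ 3.9777  0.9078 -9.417 ]
wrist_torque [-0.025  -1.0356  0.0023]
grip_width 0.0134
```

>>> servo_tool([
  [[0.01,0,0,0,0.01],[0.01,0,0,0,0.02],[0.01,0,0,0,0.03],[0.01,0,0,0,0.03]],
])

```text
time_s: 10.27
tool_pos: [0.5887, -0.0273, 0.1139]
tool_rot: [179.7, -0.1, 136.7]
force: [4.2, 1.0, -10.5]
grip_width: 0.0138
```

```bash
python3 s.py|egrep "rot|force|torq|width"
```

```text
tool_rot [ 1.797194e+02 -1.116000e-01  1.367370e+02]
force [  4.2062   0.9563 -10.4912]
wrist_torque [-0.0441 -1.0661  0.3524]
grip_width 0.0138
```

>>> servo_tool([
  [[0.01,0,0,0,0.004],[0.01,0,0,0,0.008],[0.01,0,0,0,0.008]],
])

```text
time_s: 10.52
tool_pos: [0.5887, -0.0273, 0.114]
tool_rot: [179.7, -0.1, 136.3]
force: [5.7, 1.0, -10.7]
grip_width: 0.0137
```

```bash
python3 s.py|egrep "rot|force|torq|width"
```

```text
tool_rot [ 1.797193e+02 -1.047000e-01  1.362894e+02]
force [  5.7185   0.9923 -10.6585]
wrist_torque [-0.0817 -1.0509  0.4499]
grip_width 0.0137
```

>>> servo_tool([
  [[0.01,0,0,0,-0.015],[0.01,0,0,0,-0.03],[0.01,0,0,0,-0.045],[0.01,0,0,0,-0.055],[0.01,0,0,0,-0.055]],
])

```text
time_s: 10.93
tool_pos: [0.5886, -0.0274, 0.1139]
tool_rot: [179.7, -0.1, 139.4]
force: [2.4, 1.0, -9.1]
grip_width: 0.0132
```

```bash
python3 s.py|egrep "rot|force|torq|width"
```

```text
tool_rot [ 1.797232e+02 -1.119000e-01  1.394454e+02]
force [ 2.3656  1.0346 -9.1344]
wrist_torque [-0.0522 -0.9547 -0.0782]
grip_width 0.0132
```

>>> servo_tool([
  [[0.01,0,0,0.001,0],[0.01,0,0,0.002,0],[0.01,0,0,0.003,0],[0.01,0,0,0.004,0],[0.01,0,0,0.004,0]],
])

```text
time_s: 11.35
tool_pos: [0.5888, -0.0274, 0.1113]
tool_rot: [179.7, -0.1, 139.4]
force: [-2.0, 0.4, 4.8]
grip_width: 0.0136
```

```bash
python3 s.py|egrep "pos|rot|force|torq|width"
```

```text
qpos [ 30.4406  19.1545 -35.9104  98.8536  11.9313  65.7549  40.5727]
tool_pos [ 0.5888 -0.0274  0.1113]
tool_rot [ 1.797321e+02 -5.570000e-02  1.394373e+02]
force [-2.006   0.4445  4.7564]
wrist_torque [-0.1251  0.4683  0.0041]
grip_width 0.0136
```

>>> servo_tool([
  [[0.01,0,0,0.001,0],[0.01,0,0,0.002,0],[0.01,0,0,0.003,0],[0.01,0,0,0.003,0]],
])

```text
time_s: 11.68
tool_pos: [0.5888, -0.0274, 0.1088]
tool_rot: [179.7, -0.0, 139.4]
force: [-2.2, 0.5, 4.7]
grip_width: 0.0137
```

```bash
python3 s.py|egrep "pos|rot|force|torq|width"
```

```text
qpos [ 30.3807  19.2958 -35.8655  98.9989  12.0511  65.492   40.4785]
tool_pos [ 0.5888 -0.0274  0.1088]
tool_rot [ 1.797427e+02 -4.050000e-02  1.394368e+02]
force [-2.2015  0.5331  4.7409]
wrist_torque [-0.0559  0.4622 -0.081 ]
grip_width 0.0137
```

Only the stem friction resists, at about 5 N, and the lug is now below rail height in the slot. Continuing down.

>>> servo_tool([
  [[0.01,0,0,0.001,0],[0.01,0,0,0.002,0],[0.01,0,0,0.003,0],[0.01,0,0,0.004,0],[0.01,0,0,0.005,0],[0.01,0,0,0.006,0],[0.01,0,0,0.006,0]],
])

```text
time_s: 12.27
tool_pos: [0.5888, -0.0274, 0.103]
tool_rot: [179.8, -0.0, 139.4]
force: [-1.5, 0.8, 3.5]
grip_width: 0.0138
```

>>> servo_tool([
  [[0.01,0,0,0.001,0],[0.01,0,0,0.002,0],[0.01,0,0,0.0025,0],[0.01,0,0,0.0025,0]],
])

```text
time_s: 12.6
tool_pos: [0.5889, -0.0274, 0.1017]
tool_rot: [179.8, -0.0, 139.4]
force: [-3.8, -0.4, 10.6]
grip_width: 0.014
```

```bash
python3 s.py|egrep "pos|rot|force|torq|width"
```

```text
qpos [ 30.2246  19.7229 -35.7477  99.3816  12.3969  64.7682  40.2099]
tool_pos [ 0.5889 -0.0274  0.1017]
tool_rot [ 1.797720e+02 -1.420000e-02  1.394303e+02]
force [-3.7799 -0.3537 10.5885]
wrist_torque [-0.0622  1.0127  0.0109]
grip_width 0.014
```

>>> servo_tool([
  [[0.01,0,0,0.001,0],[0.01,0,0,0.002,0],[0.01,0,0,0.003,0],[0.01,0,0,0.003,0]],
])

```text
time_s: 12.93
tool_pos: [0.589, -0.0274, 0.1016]
tool_rot: [179.8, 0.0, 139.4]
force: [-8.9, -0.7, 19.5]
grip_width: 0.0132
```

```bash
python3 s.py|egrep "pos|rot|force|torq|width"
```

```text
qpos [ 30.1671  19.7387 -35.7403  99.3798  12.4897  64.7635  40.1121]
tool_pos [ 0.589  -0.0274  0.1016]
tool_rot [1.798265e+02 3.890000e-02 1.394220e+02]
force [-8.8551 -0.7037 19.4624]
wrist_torque [-0.0852  2.013  -0.0774]
grip_width 0.0132
```

Fully home: 19.5 N with no further motion. Relaxing, then releasing and retreating.

>>> servo_tool([
  [[0.01,0,0,-0.0005,0],[0.03,0,0,-0.0005,0],[0.05,0,0,-0.0005,0],[0.07,0,0,-0.0005,0],[0.07,0,0,-0.0005,0],[0.07,0,0,-0.0005,0],[0.07,0,0,-0.0005,0],[0.07,0,0,-0.0005,0],[0.07,0,0,-0.0005,0]],
])

```text
time_s: 13.68
tool_pos: [0.589, -0.0274, 0.102]
tool_rot: [179.8, 0.0, 139.4]
force: [-0.2, 0.0, 0.7]
grip_width: 0.0589
```

>>> servo_tool([
  [[0.07,0,0,-0.01,0],[0.07,0,0,-0.03,0],[0.07,0,0,-0.055,0],[0.07,0,0,-0.08,0],[0.07,0,0,-0.105,0],[0.07,0,0,-0.125,0],[0.07,0,0,-0.14,0],[0.07,0,0,-0.14,0],[0.07,0,0,-0.14,0]],
])

```text
time_s: 14.43
tool_pos: [0.5892, -0.0275, 0.2432]
tool_rot: [179.8, 0.2, 139.4]
force: [-0.2, -0.7, 0.2]
grip_width: 0.0698
```

```bash
python3 s.py|egrep "time|pos|rot|force|width"; python3 n.py w4.png
python3 - <<'E'
from h import *
c=read_camera("scene"); im=c["image"]; a=cv2.imread("pics/scene.png")[...,::-1]
d=cv2.absdiff(im,a).max(-1)[180:310,120:480]
cv2.imwrite("pics/fin.png",cv2.resize(np.vstack([im[180:310,120:480,::-1],cv2.merge([d*3]*3)]),None,fx=2,fy=2))
E
```

```text
time_s 14.4333
qpos [ 31.7078  13.4553 -37.0554  89.5186   8.1341  79.4936  43.3917]
tool_pos [ 0.5892 -0.0275  0.2432]
tool_rot [1.797572e+02 1.524000e-01 1.394287e+02]
force [-0.2485 -0.7092  0.1695]
grip_width 0.0698
607 [0.109 0.132 0.133 0.134 0.135]
rect ((586.3265380859375, -24.405616760253906), (13.312012672424316, 36.12600326538086), 49.44697570800781) [ 0.56896832 -0.03565297  0.12226242] [ 0.6011289  -0.00863716  0.13554575]
buf [ 0.4081 -0.1443  0.15  ]
jar [0.6854 0.0196 0.075 ]
0.076 (array([ 0,  0,  0,  0,  0,  0,  0,  8,  3,  0, 52, 82, 13, 10, 22,  1,  1,
        2,  5,  1,  0,  2,  0,  0]), array([-180, -165, -150, -135, -120, -105,  -90,  -75,  -60,  -45,  -30,
        -15,    0,   15,   30,   45,   60,   75,   90,  105,  120,  135,
        150,  165,  180]))
0.086 (array([ 0,  0,  0,  0,  0,  0,  0, 14, 33,  0,  0,  0,  0, 67, 23,  0,  0,
        0,  0,  0,  0,  0,  0,  0]), array([-180, -165, -150, -135, -120, -105,  -90,  -75,  -60,  -45,  -30,
        -15,    0,   15,   30,   45,   60,   75,   90,  105,  120,  135,
        150,  165,  180]))
```

View pics/w4.png

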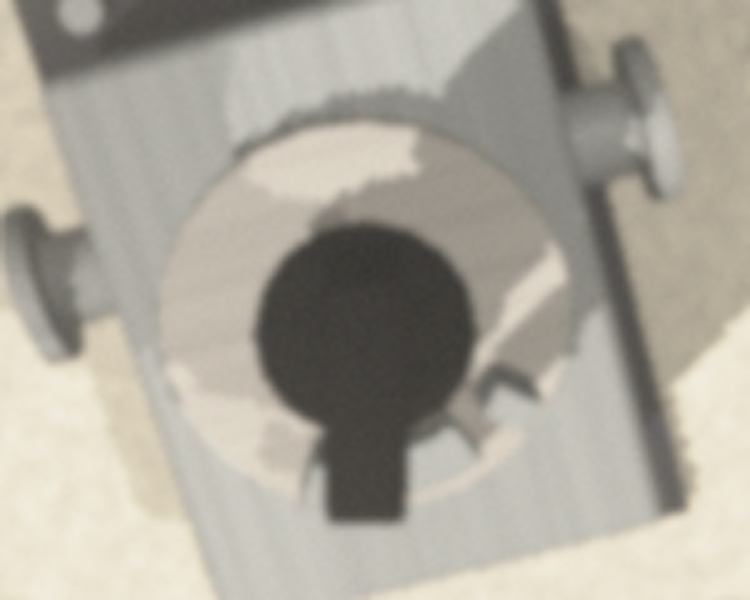

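View pics/fin.png

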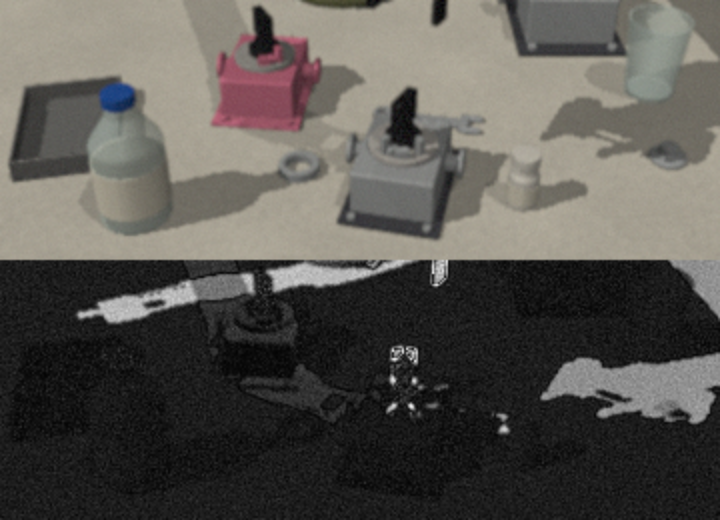

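The wrist crop shows the knob home with its lug in the far slot beside the far post, and the empty first slot at (470,430). In the scene difference, only shadows and the knob changed. The small spot by the jar, at (500,423), lies where the knob's shadow tip falls. Handing in.

```bash
python3 -c "
from h import *
print(env.sign_off())"
```

```text
the job is handed in; nothing more can be done
None
```

I switched the valve on the small grey manifold to its other position and handed the job in at about 14.5 s of the 64 s allowed. No verdict was reported.

- **Pull up:** the knob rose 12.2 mm, until the pulling force jumped to about 14 N at the top stop.
- **Turn:** I turned it clockwise and felt the far stop at about 0.92–0.94 rad. The wrist torque rose from about 0 to 0.35 N m, and to 0.45 N m on a small confirming nudge. I then backed off 0.055 rad so the lug would not scrape the stop post.
- **Push down:** it met only about 5 N of stem friction, then came to rest at the starting height. There it took 19.5 N without moving further, so it is fully home.
- **Release:** I let go and moved the gripper up clear of everything.

**Last checks:**
- The knob top is at 0.134 m, the same as at the start.
- The bar has turned about 51°, and the lug sits in the far slot beside the far post.
- Comparing scene pictures from before and after shows no bystander moved. The one small change, beside the jar, I took to be the knob's shadow; the gripper's tips stayed above the jar's height.

The torque readings carried noise of about ±0.06 N m, so I could not see the knob's own turning friction in them. No check failed or disagreed.

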